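# Close up the rice hopper for the night

## Robot

A 7-joint arm with a two-finger parallel gripper is mounted at the origin on the work surface. World frame = base frame: x ahead of the robot, y to its left, z up, the work surface at z = 0. Lengths are in m, angles in degrees, forces in N, time in s.
With the tool pointing down it reaches from about 0.425 to 1.025 m from the base axis. Payload 9.4 kg.
Tool frame: the origin (TCP) lies on the centre line of the jaws, within the pads' length; the fingertips stand 17 mm ahead of it and the grasp point (between the pads) lies 2 mm behind it; z points along the fingers, y is the line along which they close (so a half turn about z gives the same grasp; the last joint's range is limited). The gripper opens to 93 mm and grips with 3 to 60 N. Pads are 15 mm wide; open, the fingers measure 128 mm over their backs; the gripper's body (75 mm by 188 mm) begins 65 mm behind the grasp point.
Start: joints at [-69.483, 34.337, -0.143, 91.639, 0.103, 54.024, -4.572], TCP at [0.305, 0.658, 0.236] pointing down, gripper open.
Joint ranges: [-147.43, 147.43], [-19.82, 112.94], [-74.19, 73.91], [6.32, 146.72], [-59.91, 239.91], [6.04, 106.73], [-150.56, 150.56]. Speed limits (degrees/s): [127.2, 127.2, 172.46, 172.46, 180, 180, 180].

## Interface

Orientations are given as a 3x3 rotation matrix whose columns are the frame's x, y, z axes.
In Python, from station import get_obs, grab_frame, camera_params, sign_off, recognise, trace, spot_point gives the robot as it stands.
- The arm moves only by the tool apply_moves, never from a script. Its argument "motion" is a list of rows, each an object of numbers: "rx", "ry", "rz": the turn, a rotation vector about the tool's x, y, z in degrees; "dx", "dy", "dz": the shift along the tool's x, y, z in cm; "jaw": the finger opening in cm, from 0 to 9.3. A call has exactly 8 rows; each row shifts and turns the commanded pose from where the row before left it, along the tool's axes as they then stand; what a row does not reach is not made up. A row lasts 1/10 s, in which the tool goes at most 50 mm and 8.59 degrees, less where a joint would pass 70% of its speed; a pose out of reach is approached as far as the arm can. A call is refused whole if a number of a shift passes 5 or a number of a turn 8.59, either way. A call with a gripper value outside its range is refused whole. The fingers move at their own pace and stop on an object; "squeeze" is the grip in N (left out, the last holds). Time passes only in rows, so rows that do not move let the fingers close, or fill a call up. It gives the time, the measured TCP pose, the force and the opening at its end, in the units of the state.
- get_obs(): the state, without advancing time (a new reading comes with each control period).
- grab_frame(name): name is "scene" or "top" or "wrist"; returns the picture (384x512x3 uint8, red, green, blue); there is no depth.
- camera_params(name): a dict with "vfov" (degrees; the focal length in pixels is half the picture's height over the tangent of half this angle, whatever the lens; pixels are square), "cx", "cy" (the principal point, pixels), "rvec" (rotation vector, rad) and "tvec" (3), from world to camera coordinates, as OpenCV has them. Camera axes: x right, y down, z forward; pixel columns grow to the right and rows downward; lengths in m; the calibration is good to about 2 mm. The wrist camera is an equidistant fisheye: a pixel r from the principal point sees the ray r / f radians off the axis. A picture is of the moment at which its call begins: read the wrist's pose just before it. camera_params takes no time and is no camera call; for the wrist camera it gives the pose at the moment of the call.
- sign_off(): hands the job in, once; it reports no verdict.
Trained networks look in the newest picture that a camera, given by its name, has taken for a name from the list of things; names that differ only in an ending like _2 or _b are one class to them, and where a whole thing is asked for, a point or a joint stands for the part that bears it (a point fixed in the world has none). Each returns a list of dicts, best first, with "score" (0 to 1); they miss things now and then, are a little off and sometimes report something else, mostly with a low value. They report only what shows in the picture. A call takes as long as a camera call.
- recognise(camera, thing): "xy" ([column, row] in pixels, amid what is visible of it).
- trace(camera, thing): "mask" (384x512 bool, what is visible of it) and "xy" ([column, row] in pixels, amid what is visible of it).
- spot_point(camera, thing): "xy" ([column, row] in pixels: a listed point, or the origin of a listed thing).
The state is a dict: "clock": time; "qpos": joint angles; "qvel": joint speeds; "joint_efforts": joint torques, N m; "tool_pos": TCP position; "eef_rot": TCP orientation; "contact_force": force on the tool from outside, world axes, zero at the start; "moment": the same for the moment, N m; "width": finger opening in m.
Only numpy, scipy, OpenCV 4.12 (cv2) and the standard library are available. Lean on these libraries where they do the work, as an engineer would, in place of code of your own. Each camera call takes 0.05 s, during which the arm holds its last target. There are 200 camera calls.

## Task

The aluminium scoop has been left sticking out of the rice hopper's outlet. Pull the wooden tray out from under the platform, draw the scoop out of the outlet and set it down in the tray without dropping it; then push the hopper's sliding gate shut until the spring catch clicks down behind its lug, and last push the tray, with the scoop lying in it, fully home. Leave the other kitchen things where they stand.

Things in the scene. Friction and masses are not known exactly. Their poses are not given: they have to be found in the camera images.
- platform: fixed terrazzo platform, 320 (x) x 860 (y) x 85 mm high, standing on the work surface; origin at the centre of its underside, z up. Its long front edge (its -x side) faces the robot; its top slab is 20 mm thick and the tray slides under it.
- tray (a joint): how far (m) the wooden tray is drawn out along the platform's -x: 0 = fully home (stop), 0.13 = fully out (stop). Starts 0.05 to 0.07 out. Sliding friction about 3 N; it stays where it is left.
- tray_front (a point): middle of the top edge of the tray's front board. The board is plain, 12 mm thick (along the platform's x), 280 mm long, its top 70 mm above the work surface; fully home it stands just in front of the platform's front edge (its centre 8 mm before the edge). It can be pinched from above or hooked or pushed.
- tray_in (a point): centre of the tray's inner floor (6 mm above the work surface), 120 mm behind the front board's centre; axes as the platform's. The inside measures 221 (x) x 264 (y) mm; side walls 8 mm thick and 50 mm high. The rear of the tray stays under the platform (underside of the slab 65 mm above the work surface).
- hopper: fixed stainless steel rice hopper on the platform's left part, a box 170 (x) x 160 (y) x 212 mm high with a flat lid and a small knob (to 238 mm); origin at the centre of its underside (on the platform's top), z up. The outlet is a 74 mm wide, 60 mm high opening in its -y face (the face lies at y = -0.080 in its frame), centred at x = 0.032, its sill level with an 8 mm thick steel apron that reaches 60 mm out (to y = -0.140).
- gate (a joint): how far (m) the hopper's gate is open: 0 = shut (stop), growing as it moves along the hopper's -x, up to 0.078. Starts 0.055 to 0.075. The gate is an aluminium plate 88 x 66 x 5 mm sliding along the outside of the hopper's -y face; friction about 5 N, and the catch adds about 4 N between 0.024 and 0.010 (more if struck fast; the gate stays part-way if the push stops there). It is caught at 0.005 or less; push on to the stop to be sure.
- gate_grip (a point): centre of the upper part of the gate's upright handle post: a wooden post 16 x 16 mm, from 38 to 100 mm above the platform's top (this point is 80 mm above it), standing 88 mm out from the hopper's -y face at the end of a bar. Push it along the hopper's +x to shut the gate.
- catch (a joint): lift (m) of the hopper's spring catch, a brass pawl in a dark steel housing on the -y face above the gate: 0 = down (rest), up to 0.012. The small lug on the gate's upper edge lifts it by about 7 mm as the gate nears shut, and it springs down to 0 behind the lug when the gate is caught.
- catch_tip (a point): lower tip of the catch's pawl, about 77 mm above the platform's top when down.
- scoop: loose aluminium scoop, 90 g. Square open-fronted bowl 52 wide x 80 long x 34 mm high with 4 mm walls, flat bottom; a straight handle 16 mm wide and 12 mm tall (its middle 28 mm above the bottom) runs 96 mm back from the bowl. Origin at the centre of the bowl's underside, z up, y from the handle towards the bowl's open front. At the start it rests on the apron, its bowl poking 27 to 40 mm into the outlet, its handle out along its -y; yaw may differ a little from the hopper's.
- scoop_grip (a point): centre of the scoop's handle where it is best gripped (half-way up), 90 mm along the scoop's -y from its origin and 28 mm above its bottom; about 95 mm out from the hopper's face at the start.
- scoop_bowl (a point): centre of the scoop's bowl, 17 mm above its bottom.
- slab: fixed granite slab 170 x 190 x 30 mm on the platform; origin at the centre of its underside. Bystander.
- plate: stainless steel plate 160 mm across, 18 mm high, on the slab; origin under its centre. Bystander.
- pot: black ceramic pot with its lid, 140 mm across, 138 mm high; origin under its centre. Bystander.
- mug: orange plastic mug, 80 mm across, 80 mm high; origin under its centre. Bystander.
- jar: glass jar with steel cap, 76 mm across, 110 mm high, on the work surface left of the robot's middle; origin under its centre. Bystander.
- tin: steel tin, 72 mm across, 80 mm high; origin under its centre. Bystander.
- shell: coconut-shell bowl, 110 mm across, 45 mm high, on the work surface to the robot's left; origin under its centre. Bystander.
- spoon: wooden spoon lying on the work surface to the robot's right; origin under its middle. Bystander.

How it is judged:
By the outcome, as a careful person would: the job done as asked, in the order asked, and still so for the second after the job is handed in, with the robot touching nothing.
It also fails if it takes over 72 s, if anything falls off the work surface, if the arm or the gripper's body presses on something with over 40 N, if the wrist force passes 120 N, or if a joint passes its speed limit or range.

## Working session

There is one attempt and no reset: what is moved stays moved. The work goes in short steps, Python scripts to look and compute and a tool call to move; the robot and the scene stay as the last step left them, time stands still between calls to the robot, and variables do not carry over. Pictures are saved under pics/ and viewed, on a budget of 10 in all, crops included, one or two more only if the job needs it, and the job is handed in when it is done.

Besides the shell and the picture viewer there is one more tool, called after "Request:" by a JSON object that holds its "fn" and its "kwargs". apply_moves: Moves the arm, as the interface text tells. Its arguments: {"type":"object","properties":{"motion":{"type":"array","items":{"type":"object","properties":{"rx":{"type":"number"},"ry":{"type":"number"},"rz":{"type":"number"},"dx":{"type":"number"},"dy":{"type":"number"},"dz":{"type":"number"},"jaw":{"type":"number"}}}},"squeeze":{"type":"number"}},"required":["motion"]}

```bash
mkdir -p pics; ls; cat > h.py <<'E'
import numpy as np,cv2
from station import *
def cam(n):
    p=camera_params(n);R=cv2.Rodrigues(np.array(p["rvec"],float))[0];t=np.array(p["tvec"],float).ravel()
    return 192/np.tan(np.radians(p["vfov"])/2),p["cx"],p["cy"],R,t
def ray(n,xy,c=None):
    f,cx,cy,R,t=c or cam(n);u=np.array([xy[0]-cx,xy[1]-cy])
    if n=="wrist":
        r=np.hypot(*u);a=r/f;d=np.r_[u/max(r,1e-9)*np.sin(a),np.cos(a)]
    else: d=np.r_[u/f,1]
    d=R.T@d;return -R.T@t,d/np.linalg.norm(d)
def atz(n,xy,z,c=None):
    o,d=ray(n,xy,c);return o+d*(z-o[2])/d[2]
def tri(rs):
    A=np.zeros((3,3));b=np.zeros(3)
    for o,d in rs:
        P=np.eye(3)-np.outer(d,d);A+=P;b+=P@o
    x=np.linalg.solve(A,b);return x,[np.linalg.norm((np.eye(3)-np.outer(d,d))@(x-o)) for o,d in rs]
def proj(n,X,c=None):
    f,cx,cy,R,t=c or cam(n);v=R@np.array(X)+t
    if n=="wrist":
        h=np.hypot(v[0],v[1]);a=np.arctan2(h,v[2]);return np.array([cx+f*a*v[0]/h,cy+f*a*v[1]/h])
    return np.array([cx+f*v[0]/v[2],cy+f*v[1]/v[2]])
def save(n,im): cv2.imwrite("pics/"+n+".png",im[:,:,::-1])
E
python3 - <<'E'
from h import *
np.set_printoptions(precision=3,suppress=True)
o=get_obs();print(o["clock"],o["tool_pos"],o["eef_rot"],o["width"])
a=grab_frame("scene");b=grab_frame("top")
save("s0",a);save("t0",b)
for p in ["tray_front","tray_in","hopper","gate_grip","catch_tip","scoop_grip","scoop_bowl","scoop","platform"]:
    rs=[];l=[]
    for n in ("scene","top"):
        r=spot_point(n,p)
        if r: l.append((n,np.array(r[0]["xy"]).round(1),round(r[0]["score"],2)));rs.append(ray(n,r[0]["xy"]))
    print(p,l,tri(rs) if len(rs)==2 else "")
E
```

```text
pics
0.0 [0.305 0.657 0.235] [[-0.907  0.421 -0.001]
 [ 0.421  0.907 -0.001]
 [-0.    -0.002 -1.   ]] 0.09291878327830769
tray_front [('scene', array([209.6, 191.6]), 0.59), ('top', array([290. , 233.1]), 0.89)] (array([ 0.444, -0.116,  0.095]), [np.float64(0.00244259617283902), np.float64(0.002442596172839055)])
tray_in [('scene', array([284.2, 142.3]), 0.66), ('top', array([291.4, 204.3]), 0.88)] (array([ 0.571, -0.024,  0.377]), [np.float64(0.10985525605931054), np.float64(0.10985525605931037)])
hopper [('scene', array([308.4, 169.7]), 0.83), ('top', array([153.8, 255.3]), 0.41)] (array([ 0.39 ,  0.462, -0.221]), [np.float64(0.03454603281547513), np.float64(0.03454603281547505)])
gate_grip [('scene', array([269.8, 165.3]), 0.88), ('top', array([227.6, 203.8]), 0.61)] (array([0.532, 0.104, 0.162]), [np.float64(0.002548101341505132), np.float64(0.002548101341505266)])
catch_tip [] 
scoop_grip [('scene', array([130.7, 253.6]), 0.61), ('top', array([230. , 174.2]), 0.54)] (array([ 0.596, -0.2  ,  0.238]), [np.float64(0.2912670955728162), np.float64(0.29126709557281616)])
scoop_bowl [('scene', array([304.5, 182. ]), 0.62), ('top', array([208.6, 177.8]), 0.62)] (array([0.638, 0.185, 0.102]), [np.float64(0.006447054234364358), np.float64(0.006447054234364192)])
scoop [('scene', array([304.3, 186.6]), 0.77), ('top', array([209.4, 175.2]), 0.62)] (array([0.649, 0.181, 0.089]), [np.float64(0.0025078345167718397), np.float64(0.002507834516771738)])
platform [('scene', array([282.2, 223. ]), 0.59), ('top', array([247.8, 171.2]), 0.89)] (array([0.685, 0.043, 0.013]), [np.float64(9.728407617659005e-05), np.float64(9.728407617641054e-05)])
```

View pics/s0.png

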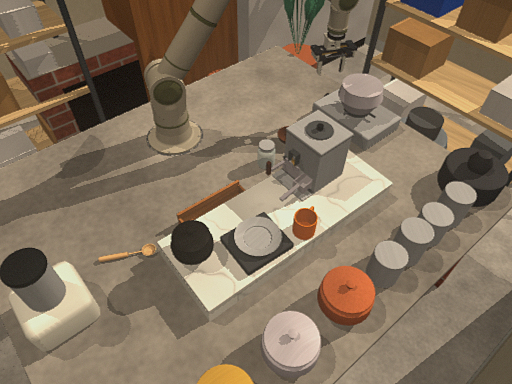

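View pics/t0.png

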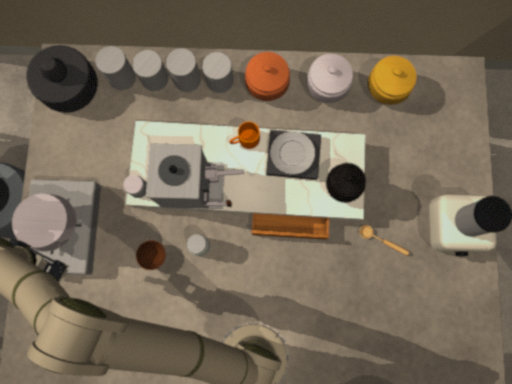

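The scene view shows the hopper at about (318,150) with the scoop handle near (290,190), and the gate post near (268,168). The tray board runs from (180,218) to (240,185). The top view shows the tray board at row ~235, cols 252–329, the post at (228,203), and the jar at (197,243) and shell (150,255) in front of the platform.

```bash
python3 - <<'E'
from h import *
np.set_printoptions(precision=3,suppress=True)
grab_frame("top")
c=cam("top")
for p,z in (("platform",.085),("tray_front",.07),("hopper",.297)):
    r=trace("top",p)
    if not r: print(p,None);continue
    m=r[0]["mask"].astype(np.uint8)
    k,_=cv2.findContours(m,0,1);P=np.vstack(k).astype(np.float32) if p=="platform" else max(k,key=len).astype(np.float32)
    rc=cv2.boxPoints(cv2.minAreaRect(cv2.convexHull(P)))
    w=np.array([atz("top",q,z,c) for q in rc])
    print(p,r[0]["score"],rc.tolist(),w[:,:2],np.linalg.norm(w[1]-w[0]),np.linalg.norm(w[2]-w[1]),w.mean(0))
for p in ("gate_grip","scoop_grip"):
    for q in spot_point("top",p): print(p,q["xy"],q["score"],atz("top",q["xy"],.165 if p[0]=="g" else .121,c))
R=get_obs()["eef_rot"]; import math
print(cam("wrist")[3]@np.array(R),cam("wrist")[4], ray("wrist",(256,192)))
E
```

```text
platform 0.95 [[125.0535888671875, 226.9264678955078], [131.83319091796875, 119.20628356933594], [367.1597900390625, 134.0170440673828], [360.38018798828125, 241.7372283935547]] [[ 0.449  0.471]
 [ 0.854  0.48 ]
 [ 0.823 -0.399]
 [ 0.421 -0.37 ]] 0.4048739890156468 0.879880998077376 [0.637 0.045 0.085]
tray_front 0.85 [[250.7292938232422, 235.14364624023438], [251.94200134277344, 212.10220336914062], [329.044189453125, 216.16021728515625], [327.83148193359375, 239.20166015625]] [[ 0.435  0.021]
 [ 0.519  0.02 ]
 [ 0.512 -0.26 ]
 [ 0.428 -0.256]] 0.08405788180741659 0.2804504625971963 [ 0.473 -0.119  0.07 ]
hopper 0.85 [[146.0, 143.0], [231.0, 143.0], [231.0, 208.0], [146.0, 208.0]] [[0.697 0.362]
 [0.706 0.089]
 [0.494 0.079]
 [0.486 0.345]] 0.2732295361321196 0.2122890511842588 [0.595 0.219 0.297]
gate_grip [228.2, 200.3] 0.43 [0.542 0.1   0.165]
scoop_grip [230.6, 175.1] 0.62 [0.642 0.099 0.121]
scoop_grip [292.4, 206.9] 0.53 [ 0.533 -0.124  0.121]
[[ 0.     1.     0.   ]
 [-0.97   0.    -0.243]
 [-0.243  0.     0.97 ]] [-0.726 -0.028  0.388] (array([0.245, 0.686, 0.384]), array([ 0.23 , -0.099, -0.968]))
```

Request:
{"fn": "apply_moves", "kwargs": {"motion": [{"rz":8.4,"dz":-2},{"rz":8.4,"dz":-2},{"rz":8.4,"dz":-2},{"rz":8.4,"dz":-2},{"rz":8.4,"dz":-2},{"rz":8.4,"dz":-2},{"rz":8.4,"dz":-2},{"rz":8.4,"dz":-2}]}}

```text
invalid input
```

Request:
{"fn": "apply_moves", "kwargs": {"motion": [{"dx":-4.3,"dy":1.4},{"dx":-4.3,"dy":1.4},{"dx":-4.3,"dy":1.4},{"dx":-4.3,"dy":1.4},{"dx":-4.3,"dy":1.4},{"dx":-4.3,"dy":1.4},{"dx":-4.3,"dy":1.4},{"dx":-4.3,"dy":1.4}]}}

```text
invalid input
```

Request:
{"fn": "apply_moves", "kwargs": {"motion": [{"dx":-4.3,"dy":1.4},{"dx":-4.3,"dy":1.4},{"dx":-4.3,"dy":1.4},{"dx":-4.3,"dy":1.4},{"dx":-4.3,"dy":1.4},{"dx":-4.3,"dy":1.4},{"dx":-4.3,"dy":1.4},{}]}}

```text
invalid input
```

Request:
{"fn": "apply_moves", "kwargs": {"motion": [{"dx":0,"dy":0,"dz":-2,"rx":0,"ry":0,"rz":8.4,"jaw":9.3},{"dx":0,"dy":0,"dz":-2,"rx":0,"ry":0,"rz":8.4,"jaw":9.3},{"dx":0,"dy":0,"dz":-2,"rx":0,"ry":0,"rz":8.4,"jaw":9.3},{"dx":0,"dy":0,"dz":-2,"rx":0,"ry":0,"rz":8.4,"jaw":9.3},{"dx":0,"dy":0,"dz":-2,"rx":0,"ry":0,"rz":8.4,"jaw":9.3},{"dx":0,"dy":0,"dz":-2,"rx":0,"ry":0,"rz":8.4,"jaw":9.3},{"dx":0,"dy":0,"dz":-2,"rx":0,"ry":0,"rz":8.4,"jaw":9.3},{"dx":0,"dy":0,"dz":-2,"rx":0,"ry":0,"rz":8.4,"jaw":9.3}]}}

```text
clock: 2.1
tool_pos: [0.3052, 0.6575, 0.3965]
eef_rot: [[0.043, 0.999, -0.0], [0.999, -0.043, 0.0], [0.0, -0.0, -1.0]]
contact_force: [-0.1, 0.1, -0.4]
width: 0.0931
```

Request:
{"fn": "apply_moves", "kwargs": {"motion": [{"dx":-4.3,"dy":1.4,"dz":0,"rx":0,"ry":0,"rz":0,"jaw":9.3},{"dx":-4.3,"dy":1.4,"dz":0,"rx":0,"ry":0,"rz":0,"jaw":9.3},{"dx":-4.3,"dy":1.4,"dz":0,"rx":0,"ry":0,"rz":0,"jaw":9.3},{"dx":-4.3,"dy":1.4,"dz":0,"rx":0,"ry":0,"rz":0,"jaw":9.3},{"dx":-4.3,"dy":1.4,"dz":0,"rx":0,"ry":0,"rz":0,"jaw":9.3},{"dx":-4.3,"dy":1.4,"dz":0,"rx":0,"ry":0,"rz":0,"jaw":9.3},{"dx":-4.3,"dy":1.4,"dz":0,"rx":0,"ry":0,"rz":0,"jaw":9.3},{"dx":-4.3,"dy":1.4,"dz":0,"rx":0,"ry":0,"rz":0,"jaw":9.3}]}}

```text
clock: 2.9
tool_pos: [0.4048, 0.3078, 0.3959]
eef_rot: [[0.037, 0.999, 0.0], [0.999, -0.037, 0.001], [0.001, 0.0, -1.0]]
contact_force: [0.4, 0.9, 0.3]
width: 0.0929
```

Request:
{"fn": "apply_moves", "kwargs": {"motion": [{"dx":-4.3,"dy":1.4,"dz":0,"rx":0,"ry":0,"rz":0,"jaw":9.3},{"dx":-4.3,"dy":1.4,"dz":0,"rx":0,"ry":0,"rz":0,"jaw":9.3},{"dx":-4.3,"dy":1.4,"dz":0,"rx":0,"ry":0,"rz":0,"jaw":9.3},{"dx":-4.3,"dy":1.4,"dz":0,"rx":0,"ry":0,"rz":0,"jaw":9.3},{"dx":-4.3,"dy":1.4,"dz":0,"rx":0,"ry":0,"rz":0,"jaw":9.3},{"dx":-4.3,"dy":1.4,"dz":0,"rx":0,"ry":0,"rz":0,"jaw":9.3},{"dx":-4.3,"dy":1.4,"dz":0,"rx":0,"ry":0,"rz":0,"jaw":9.3},{"dx":0,"dy":0,"dz":0,"rx":0,"ry":0,"rz":0,"jaw":9.3}]}}

```text
clock: 3.7
tool_pos: [0.4921, -0.0008, 0.3963]
eef_rot: [[0.045, 0.999, 0.002], [0.999, -0.045, -0.001], [-0.001, 0.002, -1.0]]
contact_force: [0.9, 0.0, 0.4]
width: 0.093
```

```bash
cat > look.py <<'E'
from h import *
import sys
np.set_printoptions(precision=4,suppress=True)
Z=dict(tray_front=.07,tray_in=.006,gate_grip=.165,scoop_grip=.121,scoop_bowl=.110,scoop=.093,hopper=.085,catch_tip=.162,platform=0)
def look(name,pts):
    o=get_obs();c=cam("wrist");im=grab_frame("wrist");save(name,im)
    print(o["clock"],o["tool_pos"],o["contact_force"],o["width"])
    for p in pts:
        for q in spot_point("wrist",p)[:2]: print(p,np.round(q["xy"],1),round(q["score"],2),atz("wrist",q["xy"],Z[p],c),)
    return c
E
python3 - <<'E'
from look import *
c=look("w1",["tray_front","gate_grip","scoop_grip","scoop","catch_tip"])
r=trace("wrist","scoop");
if r: np.save("scoop.npy",r[0]["mask"]);print(r[0]["score"],r[0]["xy"],r[0]["mask"].sum())
E
```

```text
3.7 [ 0.4921 -0.0008  0.3963] [0.8971 0.0084 0.38  ] 0.09301818324548544
tray_front [227.9 231.5] 0.72 [ 0.4422 -0.1248  0.07  ]
gate_grip [282.9  89.1] 0.84 [0.5336 0.1003 0.165 ]
gate_grip [359.9  94.1] 0.54 [0.636  0.0942 0.165 ]
scoop_grip [356.9  90.4] 0.7 [0.6477 0.1028 0.121 ]
scoop [341.3  40.1] 0.96 [0.6364 0.1857 0.093 ]
catch_tip [282.2  93.2] 0.29 [0.5328 0.0953 0.162 ]
0.86 [355.6, 55.5] 1862
```

View pics/w1.png

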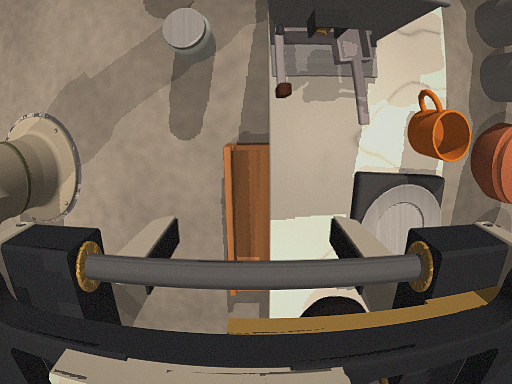

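The wrist view shows the post's brown top at (283,89), the scoop handle from about (345,60) to (363,123), and the tray board's left edge at col ~226 from row 143 to 296. The platform edge is at col ~270, and the mug, plate and jar are clear of the path.

```bash
python3 - <<'E'
from look import *
c=cam("wrist")
for n in [(226,146),(232,146),(224,180),(228,250),(234,250)]: print("board",n,atz("wrist",n,.07,c))
for n in [(270,150),(270,200),(270,100),(270,60)]: print("edge",n,atz("wrist",n,.085,c))
m=np.load("scoop.npy").astype(np.uint8)
ys,xs=np.nonzero(m)
L=[]
for r in range(68,122,6):
    k=xs[ys==r]
    if len(k): L.append(atz("wrist",(k.mean(),r),.127,c)[:2]); print(r,k.min(),k.max(),L[-1])
ct=cam("top")
for p,z in(("pot",0.085),("slab",.085),("mug",.085),("jar",0)):
    q=spot_point("top",p)
    if q: print(p,q[0]["score"],atz("top",q[0]["xy"],z,ct))
E
```

```text
board (226, 146) [0.4472 0.029  0.07  ]
board (232, 146) [0.4568 0.0285 0.07  ]
board (224, 180) [ 0.441  -0.0266  0.07  ]
board (228, 250) [ 0.44   -0.1524  0.07  ]
board (234, 250) [ 0.4506 -0.1527  0.07  ]
edge (270, 150) [0.5165 0.0217 0.085 ]
edge (270, 200) [ 0.5147 -0.0588  0.085 ]
edge (270, 100) [0.5188 0.0991 0.085 ]
edge (270, 60) [0.5209 0.1619 0.085 ]
68 352 362 [0.6441 0.1449]
74 352 363 [0.6445 0.1359]
80 354 363 [0.6457 0.1271]
86 355 365 [0.6478 0.1183]
92 355 365 [0.6475 0.1095]
98 356 366 [0.6489 0.1007]
104 356 367 [0.6495 0.0919]
110 357 367 [0.6502 0.0832]
116 358 368 [0.6517 0.0744]
pot 0.56 [ 0.6328 -0.3067  0.085 ]
mug 0.56 [0.8096 0.0462 0.085 ]
jar 0.6 [0.4041 0.2215 0.    ]
```

Request:
{"fn": "apply_moves", "kwargs": {"motion": [{"dx":-2.9,"dy":-0.5,"dz":3.0,"rx":0,"ry":0,"rz":-1,"jaw":4},{"dx":-2.9,"dy":-0.5,"dz":3.0,"rx":0,"ry":0,"rz":0,"jaw":4},{"dx":-2.9,"dy":-0.5,"dz":3.0,"rx":0,"ry":0,"rz":0,"jaw":4},{"dx":-2.9,"dy":-0.5,"dz":3.0,"rx":0,"ry":0,"rz":0,"jaw":4},{"dx":-2.9,"dy":-0.5,"dz":3.0,"rx":0,"ry":0,"rz":0,"jaw":4},{"dx":-2.9,"dy":-0.5,"dz":3.0,"rx":0,"ry":0,"rz":0,"jaw":4},{"dx":-2.9,"dy":-0.5,"dz":3.0,"rx":0,"ry":0,"rz":0,"jaw":4},{"dx":-2.9,"dy":-0.5,"dz":3.0,"rx":0,"ry":0,"rz":0,"jaw":4}]}}

```text
clock: 5.05
tool_pos: [0.4465, -0.2267, 0.1543]
eef_rot: [[0.018, 1.0, 0.0], [1.0, -0.018, -0.0], [-0.0, 0.0, -1.0]]
contact_force: [0.8, 0.2, 0.6]
width: 0.0405
```

Request:
{"fn": "apply_moves", "kwargs": {"motion": [{"dx":0,"dy":0,"dz":2.0,"rx":0,"ry":0,"rz":0,"jaw":4},{"dx":0,"dy":0,"dz":2.0,"rx":0,"ry":0,"rz":0,"jaw":4},{"dx":0,"dy":0,"dz":2.0,"rx":0,"ry":0,"rz":0,"jaw":4},{"dx":0,"dy":0,"dz":2.0,"rx":0,"ry":0,"rz":0,"jaw":4},{"dx":0,"dy":0,"dz":2.0,"rx":0,"ry":0,"rz":0,"jaw":4},{"dx":0,"dy":0,"dz":0,"rx":0,"ry":0,"rz":0,"jaw":4},{"dx":0,"dy":0,"dz":0,"rx":0,"ry":0,"rz":0,"jaw":4},{"dx":0,"dy":0,"dz":0,"rx":0,"ry":0,"rz":0,"jaw":4}]}}

```text
clock: 5.85
tool_pos: [0.4469, -0.226, 0.0564]
eef_rot: [[0.019, 1.0, 0.001], [1.0, -0.019, -0.0], [-0.0, 0.001, -1.0]]
contact_force: [0.0, 0.1, -0.1]
width: 0.04
```

Request:
{"fn": "apply_moves", "kwargs": {"motion": [{"dx":0,"dy":0,"dz":0,"rx":0,"ry":0,"rz":0,"jaw":0},{"dx":0,"dy":0,"dz":0,"rx":0,"ry":0,"rz":0,"jaw":0},{"dx":0,"dy":0,"dz":0,"rx":0,"ry":0,"rz":0,"jaw":0},{"dx":0,"dy":0,"dz":0,"rx":0,"ry":0,"rz":0,"jaw":0},{"dx":0,"dy":0,"dz":0,"rx":0,"ry":0,"rz":0,"jaw":0},{"dx":0,"dy":0,"dz":0,"rx":0,"ry":0,"rz":0,"jaw":0},{"dx":0,"dy":0,"dz":0,"rx":0,"ry":0,"rz":0,"jaw":0},{"dx":0,"dy":0,"dz":0,"rx":0,"ry":0,"rz":0,"jaw":0}], "squeeze": 15}}

```text
clock: 6.65
tool_pos: [0.446, -0.2257, 0.0558]
eef_rot: [[0.02, 1.0, -0.0], [1.0, -0.02, 0.0], [0.0, -0.0, -1.0]]
contact_force: [-2.9, 0.9, 6.0]
width: 0.0124
```

Request:
{"fn": "apply_moves", "kwargs": {"motion": [{"dx":0,"dy":-0.5,"dz":0,"rx":0,"ry":0,"rz":0,"jaw":0},{"dx":0,"dy":-1,"dz":0,"rx":0,"ry":0,"rz":0,"jaw":0},{"dx":0,"dy":-1,"dz":0,"rx":0,"ry":0,"rz":0,"jaw":0},{"dx":0,"dy":-1,"dz":0,"rx":0,"ry":0,"rz":0,"jaw":0},{"dx":0,"dy":-1,"dz":0,"rx":0,"ry":0,"rz":0,"jaw":0},{"dx":0,"dy":-1,"dz":0,"rx":0,"ry":0,"rz":0,"jaw":0},{"dx":0,"dy":-1,"dz":0,"rx":0,"ry":0,"rz":0,"jaw":0},{"dx":0,"dy":-0.5,"dz":0,"rx":0,"ry":0,"rz":0,"jaw":0}]}}

```text
clock: 7.45
tool_pos: [0.3751, -0.2236, 0.0558]
eef_rot: [[0.019, 1.0, -0.001], [1.0, -0.019, 0.002], [0.002, -0.001, -1.0]]
contact_force: [3.5, 5.6, 4.9]
width: 0.0119
```

Request:
{"fn": "apply_moves", "kwargs": {"motion": [{"dx":0,"dy":0,"dz":0,"rx":0,"ry":0,"rz":0,"jaw":4},{"dx":0,"dy":0,"dz":0,"rx":0,"ry":0,"rz":0,"jaw":4},{"dx":0,"dy":0,"dz":-1.5,"rx":0,"ry":0,"rz":0,"jaw":4},{"dx":0,"dy":0,"dz":-3,"rx":0,"ry":0,"rz":0,"jaw":4},{"dx":0,"dy":0,"dz":-4,"rx":0,"ry":0,"rz":0,"jaw":4},{"dx":0,"dy":0,"dz":-4,"rx":0,"ry":0,"rz":0,"jaw":4},{"dx":0,"dy":0,"dz":-4,"rx":0,"ry":0,"rz":0,"jaw":4},{"dx":2,"dy":2,"dz":-3,"rx":0,"ry":0,"rz":0,"jaw":4}]}}

```text
clock: 8.25
tool_pos: [0.395, -0.2069, 0.2529]
eef_rot: [[0.025, 1.0, 0.001], [1.0, -0.025, -0.001], [-0.001, 0.001, -1.0]]
contact_force: [0.9, -0.4, 0.5]
width: 0.0399
```

Request:
{"fn": "apply_moves", "kwargs": {"motion": [{"dx":3.4,"dy":3.1,"dz":0,"rx":0,"ry":0,"rz":0,"jaw":4},{"dx":3.4,"dy":3.1,"dz":0,"rx":0,"ry":0,"rz":0,"jaw":4},{"dx":3.4,"dy":3.1,"dz":0,"rx":0,"ry":0,"rz":0,"jaw":4},{"dx":3.4,"dy":3.1,"dz":0,"rx":0,"ry":0,"rz":0,"jaw":4},{"dx":3.4,"dy":3.1,"dz":0,"rx":0,"ry":0,"rz":0,"jaw":4},{"dx":3.4,"dy":3.1,"dz":0,"rx":0,"ry":0,"rz":0,"jaw":4},{"dx":3.4,"dy":3.1,"dz":0,"rx":0,"ry":0,"rz":0,"jaw":4},{"dx":3.4,"dy":3.1,"dz":0,"rx":0,"ry":0,"rz":-7,"jaw":4}]}}

```text
clock: 9.05
tool_pos: [0.651, 0.0639, 0.2501]
eef_rot: [[-0.104, 0.995, -0.001], [0.995, 0.104, -0.001], [-0.001, -0.001, -1.0]]
contact_force: [0.8, -0.2, -0.1]
width: 0.0401
```

Request:
{"fn": "apply_moves", "kwargs": {"motion": [{"dx":0,"dy":0,"dz":0,"rx":0,"ry":0,"rz":0,"jaw":4},{"dx":0,"dy":0,"dz":0,"rx":0,"ry":0,"rz":0,"jaw":4},{"dx":0,"dy":0,"dz":0,"rx":0,"ry":0,"rz":0,"jaw":4},{"dx":0,"dy":0,"dz":0,"rx":0,"ry":0,"rz":0,"jaw":4},{"dx":0,"dy":0,"dz":0,"rx":0,"ry":0,"rz":0,"jaw":4},{"dx":0,"dy":0,"dz":0,"rx":0,"ry":0,"rz":0,"jaw":4},{"dx":0,"dy":0,"dz":0,"rx":0,"ry":0,"rz":0,"jaw":4},{"dx":0,"dy":0,"dz":0,"rx":0,"ry":0,"rz":0,"jaw":4}]}}

```text
clock: 9.85
tool_pos: [0.6501, 0.0621, 0.2508]
eef_rot: [[-0.102, 0.995, 0.0], [0.995, 0.102, 0.0], [0.0, 0.0, -1.0]]
contact_force: [0.1, 0.4, 0.7]
width: 0.0401
```

```bash
python3 - <<'E'
from look import *
c=look("w2",["gate_grip","scoop_grip","scoop","tray_front","tray_in"])
r=trace("wrist","scoop")
if r:
    m=r[0]["mask"];ys,xs=np.nonzero(m);print(r[0]["score"],ys.min(),ys.max())
    for y in range(ys.min(),ys.max(),10):
        k=xs[ys==y]
        if len(k): print(y,k.min(),k.max(),atz("wrist",(k.mean(),y),.127,c)[:2])
print(get_obs()["eef_rot"])
E
```

```text
9.85 [0.6501 0.0621 0.2508] [0.06   0.3964 0.6537] 0.04014757652995636
gate_grip [121.3 144.7] 0.81 [0.5342 0.0984 0.165 ]
scoop_grip [261.2 149.8] 0.7 [0.6533 0.0991 0.121 ]
scoop [257.6  58.5] 0.83 [0.6408 0.19   0.093 ]
tray_front [ 62.3 283.3] 0.75 [ 0.3743 -0.1303  0.07  ]
tray_in [121.9 145. ] 0.43 [0.4609 0.0769 0.006 ]
0.8 46 199
46 233 247 [0.624  0.1936]
56 233 290 [0.6443 0.186 ]
66 233 289 [0.6448 0.1765]
76 232 290 [0.6458 0.1672]
86 233 290 [0.6472 0.158 ]
96 232 289 [0.6473 0.1487]
106 254 269 [0.6491 0.1397]
116 254 269 [0.6501 0.1306]
126 254 269 [0.651  0.1215]
136 254 269 [0.652  0.1124]
146 253 269 [0.6525 0.1032]
156 254 269 [0.654 0.094]
166 254 269 [0.655  0.0847]
176 254 269 [0.656  0.0753]
186 254 269 [0.657  0.0658]
196 253 269 [0.6576 0.0561]
[[-0.1027  0.9947 -0.    ]
 [ 0.9947  0.1027 -0.    ]
 [-0.     -0.     -1.    ]]
```

View pics/w2.png

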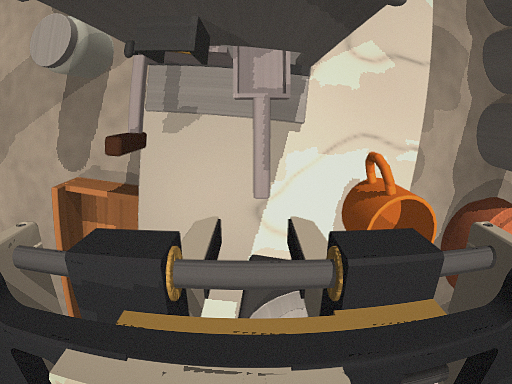

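The view shows the scoop handle running straight down col 261 from row 101 to 199, parallel to the tool's x. The post top is at (125,145), clear of the gripper body, and the tray is out at the left edge.

Request:
{"fn": "apply_moves", "kwargs": {"motion": [{"dx":0.6,"dy":0.2,"dz":1.6,"rx":0,"ry":0,"rz":0,"jaw":4},{"dx":0.6,"dy":0.2,"dz":1.6,"rx":0,"ry":0,"rz":0,"jaw":4},{"dx":0.6,"dy":0.2,"dz":1.6,"rx":0,"ry":0,"rz":0,"jaw":4},{"dx":0.6,"dy":0.1,"dz":1.6,"rx":0,"ry":0,"rz":0,"jaw":4},{"dx":0.6,"dy":0,"dz":1.7,"rx":0,"ry":0,"rz":0,"jaw":4},{"dx":0.4,"dy":0,"dz":1.7,"rx":0,"ry":0,"rz":0,"jaw":4},{"dx":0,"dy":0,"dz":1.7,"rx":0,"ry":0,"rz":0,"jaw":4},{"dx":0,"dy":0,"dz":1.6,"rx":0,"ry":0,"rz":0,"jaw":4}]}}

```text
clock: 11.0
tool_pos: [0.6531, 0.0974, 0.1175]
eef_rot: [[-0.103, 0.995, -0.001], [0.995, 0.103, -0.0], [-0.0, -0.001, -1.0]]
contact_force: [0.5, -0.5, -0.2]
width: 0.04
```

Request:
{"fn": "apply_moves", "kwargs": {"motion": [{"dx":0,"dy":0,"dz":0,"rx":0,"ry":0,"rz":0,"jaw":4},{"dx":0,"dy":0,"dz":0,"rx":0,"ry":0,"rz":0,"jaw":0},{"dx":0,"dy":0,"dz":0,"rx":0,"ry":0,"rz":0,"jaw":0},{"dx":0,"dy":0,"dz":0,"rx":0,"ry":0,"rz":0,"jaw":0},{"dx":0,"dy":0,"dz":0,"rx":0,"ry":0,"rz":0,"jaw":0},{"dx":0,"dy":0,"dz":0,"rx":0,"ry":0,"rz":0,"jaw":0},{"dx":0,"dy":0,"dz":0,"rx":0,"ry":0,"rz":0,"jaw":0},{"dx":0,"dy":0,"dz":0,"rx":0,"ry":0,"rz":0,"jaw":0}], "squeeze": 35}}

```text
clock: 11.8
tool_pos: [0.654, 0.0966, 0.12]
eef_rot: [[-0.102, 0.995, 0.001], [0.995, 0.102, -0.0], [-0.0, 0.001, -1.0]]
contact_force: [1.4, -0.7, 3.2]
width: 0.0157
```

Request:
{"fn": "apply_moves", "kwargs": {"motion": [{"dx":0,"dy":0,"dz":-0.3,"rx":0,"ry":0,"rz":0,"jaw":0},{"dx":-0.8,"dy":0,"dz":0,"rx":0,"ry":0,"rz":0,"jaw":0},{"dx":-1.2,"dy":0,"dz":0,"rx":0,"ry":0,"rz":0,"jaw":0},{"dx":-1.4,"dy":0,"dz":0,"rx":0,"ry":0,"rz":0,"jaw":0},{"dx":-1.4,"dy":0,"dz":0,"rx":0,"ry":0,"rz":0,"jaw":0},{"dx":-1.4,"dy":0,"dz":0,"rx":0,"ry":0,"rz":0,"jaw":0},{"dx":-1.4,"dy":0,"dz":0,"rx":0,"ry":0,"rz":0,"jaw":0},{"dx":-1.0,"dy":0,"dz":-0.5,"rx":0,"ry":0,"rz":0,"jaw":0}]}}

```text
clock: 12.6
tool_pos: [0.6622, 0.0091, 0.1273]
eef_rot: [[-0.101, 0.995, -0.001], [0.995, 0.101, -0.001], [-0.0, -0.001, -1.0]]
contact_force: [-0.8, 0.3, -0.4]
width: 0.0155
```

Request:
{"fn": "apply_moves", "kwargs": {"motion": [{"dx":-0.5,"dy":0,"dz":-1.5,"rx":0,"ry":0,"rz":0,"jaw":0},{"dx":0,"dy":0,"dz":-2,"rx":0,"ry":0,"rz":0,"jaw":0},{"dx":0,"dy":0,"dz":-2,"rx":0,"ry":0,"rz":0,"jaw":0},{"dx":0,"dy":0,"dz":-2,"rx":0,"ry":0,"rz":0,"jaw":0},{"dx":0,"dy":0,"dz":-1.5,"rx":0,"ry":0,"rz":0,"jaw":0},{"dx":0,"dy":0,"dz":0,"rx":0,"ry":0,"rz":0,"jaw":0},{"dx":0,"dy":0,"dz":0,"rx":0,"ry":0,"rz":0,"jaw":0},{"dx":0,"dy":0,"dz":0,"rx":0,"ry":0,"rz":0,"jaw":0}]}}

```text
clock: 13.4
tool_pos: [0.6624, 0.0066, 0.2168]
eef_rot: [[-0.103, 0.995, -0.001], [0.995, 0.103, 0.0], [0.0, -0.001, -1.0]]
contact_force: [0.1, -0.4, -1.3]
width: 0.0159
```

```bash
python3 - <<'E'
from look import *
c=look("w3",["tray_front"])
E
```

```text
13.4 [0.6624 0.0066 0.2168] [ 0.0916 -0.4378 -1.3235] 0.015918462846241495
tray_front [ 35.2 256.5] 0.7 [ 0.3708 -0.1264  0.07  ]
```

View pics/w3.png

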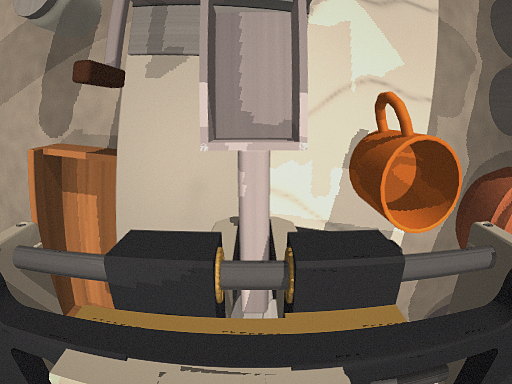

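The scoop is held level and clear of the outlet (bowl at (255,75), handle down col 255). The tray, at left, is fully out.

Request:
{"fn": "apply_moves", "kwargs": {"motion": [{"dx":0,"dy":0,"dz":0,"rx":0,"ry":0,"rz":3.7,"jaw":0},{"dx":0,"dy":0,"dz":0,"rx":0,"ry":0,"rz":3.8,"jaw":0},{"dx":-1,"dy":-1.2,"dz":0,"rx":0,"ry":0,"rz":0,"jaw":0},{"dx":-1.6,"dy":-1.9,"dz":0,"rx":0,"ry":0,"rz":0,"jaw":0},{"dx":-1.6,"dy":-1.9,"dz":0,"rx":0,"ry":0,"rz":0,"jaw":0},{"dx":-1.6,"dy":-1.9,"dz":0,"rx":0,"ry":0,"rz":0,"jaw":0},{"dx":-1.6,"dy":-1.9,"dz":0,"rx":0,"ry":0,"rz":0,"jaw":0},{"dx":-1.6,"dy":-2.0,"dz":0,"rx":0,"ry":0,"rz":0,"jaw":0}]}}

```text
clock: 14.3
tool_pos: [0.5504, -0.0819, 0.2173]
eef_rot: [[0.026, 1.0, -0.001], [1.0, -0.026, -0.0], [-0.0, -0.001, -1.0]]
contact_force: [0.7, -0.3, -0.5]
width: 0.0155
```

Request:
{"fn": "apply_moves", "kwargs": {"motion": [{"dx":-1.6,"dy":-2.0,"dz":0,"rx":0,"ry":0,"rz":0,"jaw":0},{"dx":-1.6,"dy":-2.0,"dz":0,"rx":0,"ry":0,"rz":0,"jaw":0},{"dx":-1.6,"dy":-2.0,"dz":0,"rx":0,"ry":0,"rz":0,"jaw":0},{"dx":-1.6,"dy":-2.0,"dz":0,"rx":0,"ry":0,"rz":0,"jaw":0},{"dx":-1.3,"dy":-1.7,"dz":0,"rx":0,"ry":0,"rz":0,"jaw":0},{"dx":-0.7,"dy":-1.0,"dz":0,"rx":0,"ry":0,"rz":0,"jaw":0},{"dx":0,"dy":0,"dz":0,"rx":0,"ry":0,"rz":0,"jaw":0},{"dx":0,"dy":0,"dz":0,"rx":0,"ry":0,"rz":0,"jaw":0}]}}

```text
clock: 15.1
tool_pos: [0.4437, -0.1614, 0.2177]
eef_rot: [[0.028, 1.0, 0.001], [1.0, -0.028, 0.0], [0.0, 0.001, -1.0]]
contact_force: [1.0, 0.3, -1.9]
width: 0.0155
```

```bash
python3 - <<'E'
from look import *
c=look("w4",["tray_front","tray_in"])
E
```

```text
15.1 [ 0.4437 -0.1614  0.2177] [ 0.9919  0.2901 -1.9356] 0.01554188243537353
tray_front [184.4 147.4] 0.76 [ 0.3744 -0.1218  0.07  ]
tray_front [419.2  20.6] 0.24 [0.6326 0.0207 0.07  ]
tray_in [297.9 141.8] 0.69 [ 0.4984 -0.1254  0.006 ]
```

View pics/w4.png

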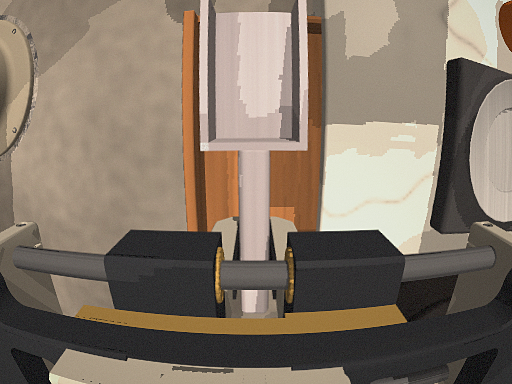

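The scoop hangs over the tray opening (board at col 190, platform edge at col 322).

Request:
{"fn": "apply_moves", "kwargs": {"motion": [{"dx":0,"dy":0,"dz":1.5,"rx":0,"ry":0,"rz":0,"jaw":0},{"dx":0,"dy":0,"dz":2.3,"rx":0,"ry":0,"rz":0,"jaw":0},{"dx":0,"dy":0,"dz":2.5,"rx":0,"ry":0,"rz":0,"jaw":0},{"dx":0,"dy":0,"dz":2.5,"rx":0,"ry":0,"rz":0,"jaw":0},{"dx":0,"dy":0,"dz":2.5,"rx":0,"ry":0,"rz":0,"jaw":0},{"dx":0,"dy":0,"dz":2.5,"rx":0,"ry":0,"rz":0,"jaw":0},{"dx":0,"dy":0,"dz":2.0,"rx":0,"ry":0,"rz":0,"jaw":0},{"dx":0,"dy":0,"dz":1.0,"rx":0,"ry":0,"rz":0,"jaw":0}]}}

```text
clock: 16.05
tool_pos: [0.4433, -0.1611, 0.0479]
eef_rot: [[0.027, 1.0, -0.002], [1.0, -0.027, 0.001], [0.001, -0.002, -1.0]]
contact_force: [0.2, -0.1, -1.0]
width: 0.0157
```

Request:
{"fn": "apply_moves", "kwargs": {"motion": [{"dx":0,"dy":0,"dz":0.5,"rx":0,"ry":0,"rz":0,"jaw":0},{"dx":0,"dy":0,"dz":0.4,"rx":0,"ry":0,"rz":0,"jaw":0},{"dx":0,"dy":0,"dz":0.3,"rx":0,"ry":0,"rz":0,"jaw":0},{"dx":0,"dy":0,"dz":0.2,"rx":0,"ry":0,"rz":0,"jaw":0},{"dx":0,"dy":0,"dz":0.1,"rx":0,"ry":0,"rz":0,"jaw":0},{"dx":0,"dy":0,"dz":0,"rx":0,"ry":0,"rz":0,"jaw":0},{"dx":0,"dy":0,"dz":0,"rx":0,"ry":0,"rz":0,"jaw":0},{"dx":0,"dy":0,"dz":0,"rx":0,"ry":0,"rz":0,"jaw":0}]}}

```text
clock: 16.85
tool_pos: [0.4433, -0.1616, 0.0348]
eef_rot: [[0.028, 1.0, 0.0], [1.0, -0.028, -0.0], [-0.0, 0.0, -1.0]]
contact_force: [0.3, -0.9, -1.8]
width: 0.0156
```

Request:
{"fn": "apply_moves", "kwargs": {"motion": [{"dx":0,"dy":0,"dz":0.05,"rx":0,"ry":0,"rz":0,"jaw":0},{"dx":0,"dy":0,"dz":0.05,"rx":0,"ry":0,"rz":0,"jaw":0},{"dx":0,"dy":0,"dz":0.05,"rx":0,"ry":0,"rz":0,"jaw":0},{"dx":0,"dy":0,"dz":0.05,"rx":0,"ry":0,"rz":0,"jaw":0},{"dx":0,"dy":0,"dz":0,"rx":0,"ry":0,"rz":0,"jaw":0},{"dx":0,"dy":0,"dz":0,"rx":0,"ry":0,"rz":0,"jaw":0},{"dx":0,"dy":0,"dz":0,"rx":0,"ry":0,"rz":0,"jaw":0},{"dx":0,"dy":0,"dz":0,"rx":0,"ry":0,"rz":0,"jaw":0}]}}

```text
clock: 17.65
tool_pos: [0.4432, -0.1621, 0.0329]
eef_rot: [[0.029, 1.0, 0.001], [1.0, -0.029, -0.001], [-0.001, 0.001, -1.0]]
contact_force: [-0.9, -2.4, 5.9]
width: 0.0154
```

Request:
{"fn": "apply_moves", "kwargs": {"motion": [{"dx":0,"dy":0,"dz":0,"rx":0,"ry":0,"rz":0,"jaw":2.2},{"dx":0,"dy":0,"dz":0,"rx":0,"ry":0,"rz":0,"jaw":3},{"dx":0,"dy":0,"dz":0,"rx":0,"ry":0,"rz":0,"jaw":4},{"dx":0,"dy":0,"dz":0,"rx":0,"ry":0,"rz":0,"jaw":4},{"dx":0,"dy":0,"dz":0,"rx":0,"ry":0,"rz":0,"jaw":4},{"dx":0,"dy":0,"dz":-1,"rx":0,"ry":0,"rz":0,"jaw":4},{"dx":0,"dy":0,"dz":-2,"rx":0,"ry":0,"rz":0,"jaw":4},{"dx":0,"dy":0,"dz":-4,"rx":0,"ry":0,"rz":0,"jaw":4}]}}

```text
clock: 18.45
tool_pos: [0.4421, -0.1614, 0.1025]
eef_rot: [[0.029, 1.0, -0.003], [1.0, -0.029, 0.001], [0.001, -0.003, -1.0]]
contact_force: [0.6, -0.1, -0.1]
width: 0.0399
```

Request:
{"fn": "apply_moves", "kwargs": {"motion": [{"dx":0,"dy":0,"dz":-4,"rx":0,"ry":0,"rz":0,"jaw":4},{"dx":0,"dy":0,"dz":-4,"rx":0,"ry":0,"rz":0,"jaw":4},{"dx":0,"dy":0,"dz":-4,"rx":0,"ry":0,"rz":0,"jaw":4},{"dx":0,"dy":0,"dz":-4,"rx":0,"ry":0,"rz":0,"jaw":4},{"dx":0,"dy":0,"dz":-2,"rx":0,"ry":0,"rz":0,"jaw":4},{"dx":0,"dy":0,"dz":0,"rx":0,"ry":0,"rz":0,"jaw":4},{"dx":0,"dy":0,"dz":0,"rx":0,"ry":0,"rz":0,"jaw":4},{"dx":0,"dy":0,"dz":0,"rx":0,"ry":0,"rz":0,"jaw":4}]}}

```text
clock: 19.25
tool_pos: [0.4424, -0.1612, 0.2819]
eef_rot: [[0.028, 1.0, -0.002], [1.0, -0.028, 0.001], [0.0, -0.002, -1.0]]
contact_force: [-0.1, -0.0, -0.2]
width: 0.0397
```

```bash
python3 - <<'E'
from look import *
c=look("w5",["tray_front","gate_grip"])
for p in ("scoop","scoop_grip"):
    for q in spot_point("wrist",p)[:1]: print(p,q,atz("wrist",q["xy"],.006 if p=="scoop" else .034,c))
E
```

```text
19.25 [ 0.4424 -0.1612  0.2819] [-0.1304 -0.0107 -0.2437] 0.03974038292738128
tray_front [196.6 142.8] 0.82 [ 0.3728 -0.1227  0.07  ]
tray_front [400.1  35.1] 0.26 [0.6382 0.0192 0.07  ]
gate_grip [397.6  33.2] 0.69 [ 0.5845 -0.009   0.165 ]
scoop_grip {'xy': [253.6, 163.7], 'score': 0.9} [ 0.4416 -0.1568  0.034 ]
```

View pics/w5.png

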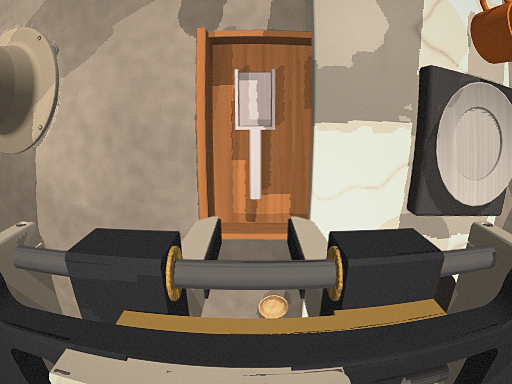

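The scoop lies flat in the tray: bowl at (255,98), handle to (255,198), and the walls are clear all around. Next is the gate post.

Request:
{"fn": "apply_moves", "kwargs": {"motion": [{"dx":2.0,"dy":0.7,"dz":0,"rx":0,"ry":0,"rz":0,"jaw":4},{"dx":3.5,"dy":1.1,"dz":0,"rx":0,"ry":0,"rz":0,"jaw":4},{"dx":3.7,"dy":1.2,"dz":0,"rx":0,"ry":0,"rz":0,"jaw":4},{"dx":3.7,"dy":1.2,"dz":0,"rx":0,"ry":0,"rz":0,"jaw":4},{"dx":3.7,"dy":1.2,"dz":0,"rx":0,"ry":0,"rz":0,"jaw":4},{"dx":3.7,"dy":1.2,"dz":0,"rx":0,"ry":0,"rz":0,"jaw":4},{"dx":3.5,"dy":1.2,"dz":0,"rx":0,"ry":0,"rz":0,"jaw":4},{"dx":2.0,"dy":0.7,"dz":0,"rx":0,"ry":0,"rz":0,"jaw":4}]}}

```text
clock: 20.3
tool_pos: [0.536, 0.0969, 0.282]
eef_rot: [[0.025, 1.0, -0.001], [1.0, -0.025, -0.0], [-0.0, -0.001, -1.0]]
contact_force: [0.3, -1.4, 0.5]
width: 0.04
```

Request:
{"fn": "apply_moves", "kwargs": {"motion": [{"dx":0,"dy":0,"dz":1,"rx":0,"ry":0,"rz":0,"jaw":4},{"dx":0,"dy":0,"dz":2,"rx":0,"ry":0,"rz":0,"jaw":4},{"dx":0,"dy":0,"dz":2,"rx":0,"ry":0,"rz":0,"jaw":4},{"dx":0,"dy":0,"dz":2,"rx":0,"ry":0,"rz":0,"jaw":4},{"dx":0,"dy":0,"dz":2,"rx":0,"ry":0,"rz":0,"jaw":4},{"dx":0,"dy":0,"dz":1.9,"rx":0,"ry":0,"rz":0,"jaw":4},{"dx":0,"dy":0,"dz":1,"rx":0,"ry":0,"rz":0,"jaw":4},{"dx":0,"dy":0,"dz":0,"rx":0,"ry":0,"rz":0,"jaw":4}]}}

```text
clock: 21.1
tool_pos: [0.5344, 0.0923, 0.1625]
eef_rot: [[0.03, 1.0, -0.002], [1.0, -0.03, -0.001], [-0.001, -0.002, -1.0]]
contact_force: [0.5, -0.3, 0.7]
width: 0.0399
```

Request:
{"fn": "apply_moves", "kwargs": {"motion": [{"dx":0,"dy":0,"dz":0,"rx":0,"ry":0,"rz":0,"jaw":4},{"dx":0,"dy":0,"dz":0,"rx":0,"ry":0,"rz":0,"jaw":0},{"dx":0,"dy":0,"dz":0,"rx":0,"ry":0,"rz":0,"jaw":0},{"dx":0,"dy":0,"dz":0,"rx":0,"ry":0,"rz":0,"jaw":0},{"dx":0,"dy":0,"dz":0,"rx":0,"ry":0,"rz":0,"jaw":0},{"dx":0,"dy":0,"dz":0,"rx":0,"ry":0,"rz":0,"jaw":0},{"dx":0,"dy":0,"dz":0,"rx":0,"ry":0,"rz":0,"jaw":0},{"dx":0,"dy":0,"dz":0,"rx":0,"ry":0,"rz":0,"jaw":0}], "squeeze": 25}}

```text
clock: 21.9
tool_pos: [0.5351, 0.0941, 0.164]
eef_rot: [[0.028, 1.0, -0.0], [1.0, -0.028, 0.0], [0.0, -0.0, -1.0]]
contact_force: [-2.1, 0.2, 6.1]
width: 0.0159
```

Request:
{"fn": "apply_moves", "kwargs": {"motion": [{"dx":0,"dy":0.3,"dz":0,"rx":0,"ry":0,"rz":0,"jaw":0},{"dx":0,"dy":0.5,"dz":0,"rx":0,"ry":0,"rz":0,"jaw":0},{"dx":0,"dy":0.5,"dz":0,"rx":0,"ry":0,"rz":0,"jaw":0},{"dx":0,"dy":0.5,"dz":0,"rx":0,"ry":0,"rz":0,"jaw":0},{"dx":0,"dy":0.5,"dz":0,"rx":0,"ry":0,"rz":0,"jaw":0},{"dx":0,"dy":0.5,"dz":0,"rx":0,"ry":0,"rz":0,"jaw":0},{"dx":0,"dy":0.5,"dz":0,"rx":0,"ry":0,"rz":0,"jaw":0},{"dx":0,"dy":0.5,"dz":0,"rx":0,"ry":0,"rz":0,"jaw":0}]}}

```text
clock: 22.7
tool_pos: [0.5728, 0.0942, 0.164]
eef_rot: [[0.027, 1.0, -0.001], [1.0, -0.027, 0.002], [0.002, -0.001, -1.0]]
contact_force: [-4.4, 4.4, 8.1]
width: 0.016
```

Request:
{"fn": "apply_moves", "kwargs": {"motion": [{"dx":0,"dy":0.2,"dz":0,"rx":0,"ry":0,"rz":0,"jaw":0},{"dx":0,"dy":0.2,"dz":0,"rx":0,"ry":0,"rz":0,"jaw":0},{"dx":0,"dy":0.2,"dz":0,"rx":0,"ry":0,"rz":0,"jaw":0},{"dx":0,"dy":0.2,"dz":0,"rx":0,"ry":0,"rz":0,"jaw":0},{"dx":0,"dy":0.2,"dz":0,"rx":0,"ry":0,"rz":0,"jaw":0},{"dx":0,"dy":0.2,"dz":0,"rx":0,"ry":0,"rz":0,"jaw":0},{"dx":0,"dy":0.2,"dz":0,"rx":0,"ry":0,"rz":0,"jaw":0},{"dx":0,"dy":0.2,"dz":0,"rx":0,"ry":0,"rz":0,"jaw":0}]}}

```text
clock: 23.5
tool_pos: [0.5864, 0.0943, 0.1638]
eef_rot: [[0.026, 1.0, -0.006], [1.0, -0.026, 0.003], [0.003, -0.006, -1.0]]
contact_force: [-13.9, 5.3, 14.8]
width: 0.016
```

Request:
{"fn": "apply_moves", "kwargs": {"motion": [{"dx":-0.03,"dy":0.15,"dz":0,"rx":0,"ry":0,"rz":0,"jaw":0},{"dx":0,"dy":0.15,"dz":0,"rx":0,"ry":0,"rz":0,"jaw":0},{"dx":0,"dy":0.15,"dz":0,"rx":0,"ry":0,"rz":0,"jaw":0},{"dx":0,"dy":0.15,"dz":0,"rx":0,"ry":0,"rz":0,"jaw":0},{"dx":0,"dy":0.15,"dz":0,"rx":0,"ry":0,"rz":0,"jaw":0},{"dx":0,"dy":0.15,"dz":0,"rx":0,"ry":0,"rz":0,"jaw":0},{"dx":0,"dy":0,"dz":0,"rx":0,"ry":0,"rz":0,"jaw":0},{"dx":0,"dy":0,"dz":0,"rx":0,"ry":0,"rz":0,"jaw":0}]}}

```text
clock: 24.3
tool_pos: [0.598, 0.0943, 0.164]
eef_rot: [[0.026, 1.0, -0.001], [1.0, -0.026, 0.003], [0.003, -0.001, -1.0]]
contact_force: [-2.8, 5.9, 5.7]
width: 0.0158
```

Request:
{"fn": "apply_moves", "kwargs": {"motion": [{"dx":0,"dy":0.15,"dz":0,"rx":0,"ry":0,"rz":0,"jaw":0},{"dx":0,"dy":0.15,"dz":0,"rx":0,"ry":0,"rz":0,"jaw":0},{"dx":0,"dy":0.15,"dz":0,"rx":0,"ry":0,"rz":0,"jaw":0},{"dx":0,"dy":0.15,"dz":0,"rx":0,"ry":0,"rz":0,"jaw":0},{"dx":0,"dy":0,"dz":0,"rx":0,"ry":0,"rz":0,"jaw":0},{"dx":0,"dy":0,"dz":0,"rx":0,"ry":0,"rz":0,"jaw":0},{"dx":0,"dy":0,"dz":0,"rx":0,"ry":0,"rz":0,"jaw":0},{"dx":0,"dy":0,"dz":0,"rx":0,"ry":0,"rz":0,"jaw":0}]}}

```text
clock: 25.1
tool_pos: [0.6039, 0.0944, 0.164]
eef_rot: [[0.026, 1.0, -0.001], [1.0, -0.026, 0.003], [0.003, -0.001, -1.0]]
contact_force: [-3.0, 6.6, 6.1]
width: 0.0161
```

Request:
{"fn": "apply_moves", "kwargs": {"motion": [{"dx":0,"dy":0.15,"dz":0,"rx":0,"ry":0,"rz":0,"jaw":0},{"dx":0,"dy":0.15,"dz":0,"rx":0,"ry":0,"rz":0,"jaw":0},{"dx":0,"dy":0.15,"dz":0,"rx":0,"ry":0,"rz":0,"jaw":0},{"dx":0,"dy":0.1,"dz":0,"rx":0,"ry":0,"rz":0,"jaw":0},{"dx":0,"dy":0,"dz":0,"rx":0,"ry":0,"rz":0,"jaw":0},{"dx":0,"dy":0,"dz":0,"rx":0,"ry":0,"rz":0,"jaw":0},{"dx":0,"dy":0,"dz":0,"rx":0,"ry":0,"rz":0,"jaw":0},{"dx":0,"dy":0,"dz":0,"rx":0,"ry":0,"rz":0,"jaw":0}]}}

```text
clock: 25.9
tool_pos: [0.605, 0.0944, 0.1638]
eef_rot: [[0.026, 1.0, -0.009], [1.0, -0.026, 0.004], [0.004, -0.009, -1.0]]
contact_force: [-19.2, 8.0, 18.6]
width: 0.0158
```

Request:
{"fn": "apply_moves", "kwargs": {"motion": [{"dx":0,"dy":0.1,"dz":0,"rx":0,"ry":0,"rz":0,"jaw":0},{"dx":0,"dy":0,"dz":0,"rx":0,"ry":0,"rz":0,"jaw":0},{"dx":0,"dy":0,"dz":0,"rx":0,"ry":0,"rz":0,"jaw":0},{"dx":0,"dy":-0.3,"dz":0,"rx":0,"ry":0,"rz":0,"jaw":2.5},{"dx":0,"dy":-0.2,"dz":0,"rx":0,"ry":0,"rz":0,"jaw":4},{"dx":0,"dy":0,"dz":0,"rx":0,"ry":0,"rz":0,"jaw":4},{"dx":0,"dy":0,"dz":0,"rx":0,"ry":0,"rz":0,"jaw":4},{"dx":0,"dy":0,"dz":-2,"rx":0,"ry":0,"rz":0,"jaw":4}]}}

```text
clock: 26.7
tool_pos: [0.6049, 0.0915, 0.1819]
eef_rot: [[0.028, 1.0, -0.003], [1.0, -0.028, -0.001], [-0.001, -0.003, -1.0]]
contact_force: [0.6, -0.1, 0.4]
width: 0.04
```

Request:
{"fn": "apply_moves", "kwargs": {"motion": [{"dx":0,"dy":0,"dz":-3,"rx":0,"ry":0,"rz":0,"jaw":4},{"dx":0,"dy":0,"dz":-4,"rx":0,"ry":0,"rz":0,"jaw":4},{"dx":-1,"dy":0,"dz":-3,"rx":0,"ry":0,"rz":0,"jaw":4},{"dx":-3,"dy":0,"dz":0,"rx":0,"ry":0,"rz":0,"jaw":4},{"dx":-3,"dy":0,"dz":0,"rx":0,"ry":0,"rz":0,"jaw":4},{"dx":-3,"dy":0,"dz":0,"rx":0,"ry":0,"rz":0,"jaw":4},{"dx":-2,"dy":0,"dz":0,"rx":0,"ry":0,"rz":0,"jaw":4},{"dx":0,"dy":0,"dz":0,"rx":0,"ry":0,"rz":0,"jaw":4}]}}

```text
clock: 27.5
tool_pos: [0.6024, -0.0321, 0.2841]
eef_rot: [[0.033, 0.999, 0.001], [0.999, -0.033, -0.001], [-0.001, 0.001, -1.0]]
contact_force: [-0.3, -0.3, -0.1]
width: 0.0403
```

```bash
python3 - <<'E'
from look import *
c=look("w6",["gate_grip","catch_tip","scoop_grip"])
s=grab_frame("scene");cs=cam("scene")
print("scene gate",[(q["xy"],q["score"]) for q in spot_point("scene","gate_grip")],"exp",proj("scene",[.605,.097,.165],cs),proj("scene",[.598,.097,.165],cs))
print("catch",[(q["xy"],q["score"]) for q in spot_point("scene","catch_tip")])
w=cv2.imread("pics/w6.png");x=cv2.resize(w[0:130,120:380],(780,390),interpolation=cv2.INTER_CUBIC)
cv2.imwrite("pics/w6c.png",x)
E
```

```text
27.5 [ 0.6024 -0.0321  0.2841] [-0.3217 -0.3443 -0.1279] 0.04025086191092298
gate_grip [252.3  44.8] 0.73 [0.6055 0.101  0.165 ]
scene gate [([281.9, 175.5], 0.84)] exp [280.8907 176.9807] [279.6055 175.8886]
catch []
```

View pics/w6c.png

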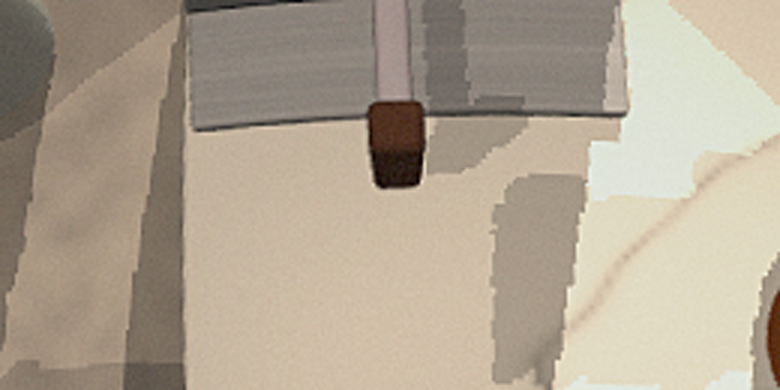

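The gate post has moved to x=0.605, about 71 mm of travel. I'll tilt the wrist to look at the catch itself.

Request:
{"fn": "apply_moves", "kwargs": {"motion": [{"dx":0,"dy":0,"dz":0,"rx":0,"ry":6,"rz":0,"jaw":4},{"dx":0,"dy":0,"dz":0,"rx":0,"ry":6,"rz":0,"jaw":4},{"dx":0,"dy":0,"dz":0,"rx":0,"ry":6,"rz":0,"jaw":4},{"dx":0,"dy":0,"dz":0,"rx":0,"ry":6,"rz":0,"jaw":4},{"dx":0,"dy":0,"dz":0,"rx":0,"ry":6,"rz":0,"jaw":4},{"dx":0,"dy":0,"dz":0,"rx":0,"ry":6,"rz":0,"jaw":4},{"dx":0,"dy":0,"dz":0,"rx":0,"ry":0,"rz":0,"jaw":4},{"dx":0,"dy":0,"dz":0,"rx":0,"ry":0,"rz":0,"jaw":4}]}}

```text
clock: 28.65
tool_pos: [0.6025, -0.0285, 0.2832]
eef_rot: [[0.024, 1.0, 0.016], [0.81, -0.029, 0.586], [0.586, -0.001, -0.81]]
contact_force: [0.3, -0.4, -0.9]
width: 0.04
```

```bash
python3 - <<'E'
from look import *
c=look("w7",["gate_grip","catch_tip"])
o,d=ray("wrist",(256,192),c);print(o,d)
q=proj("wrist",[.60,.17,.17],c).round().astype(int);print(q)
w=cv2.imread("pics/w7.png");x0=min(max(q[0]-70,0),372);y0=min(max(q[1]-52,0),279)
print(x0,y0);cv2.imwrite("pics/w7c.png",cv2.resize(w[y0:y0+105,x0:x0+140],(784,588),interpolation=cv2.INTER_CUBIC))
E
```

```text
28.65 [ 0.6025 -0.0285  0.2832] [ 0.2674 -0.4003 -0.8594] 0.03997933753169503
gate_grip [253.3 148.2] 0.95 [0.6053 0.0976 0.165 ]
catch_tip [242.9  90.3] 0.7 [0.5948 0.1824 0.162 ]
[ 0.6021 -0.061   0.4422] [ 0.0153  0.3634 -0.9315]
[247  94]
177 42
```

View pics/w7c.png

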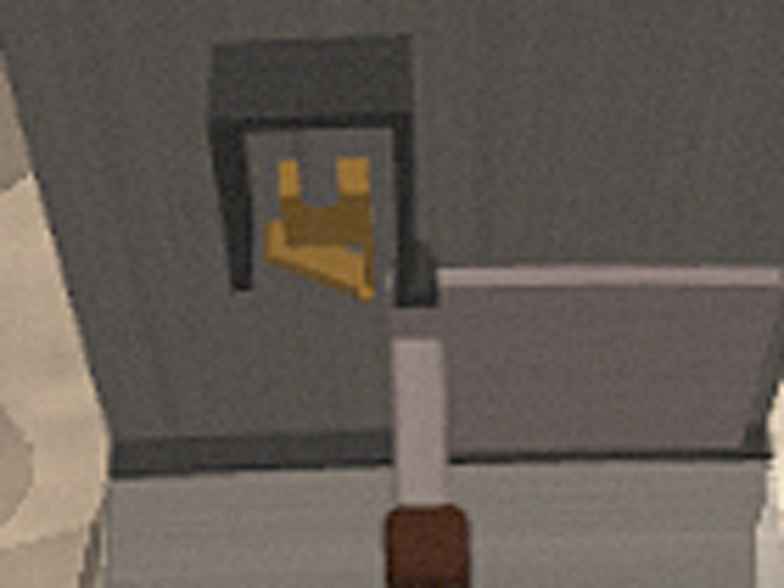

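The crop shows the brass pawl's tip at (367,297), sitting down just left of the shut gate's edge at col 392, so it is caught. Now the tray. Straight down in front of the board is out of reach at full draw, so I'll pinch it, push it most of the way, then finish from the front.

Request:
{"fn": "apply_moves", "kwargs": {"motion": [{"dx":0,"dy":0,"dz":0,"rx":0,"ry":-6,"rz":0,"jaw":4},{"dx":0,"dy":0,"dz":0,"rx":0,"ry":-6,"rz":0,"jaw":4},{"dx":0,"dy":0,"dz":0,"rx":0,"ry":-6,"rz":0,"jaw":4},{"dx":0,"dy":0,"dz":0,"rx":0,"ry":-6,"rz":0,"jaw":4},{"dx":0,"dy":0,"dz":0,"rx":0,"ry":-6,"rz":0,"jaw":4},{"dx":0,"dy":0,"dz":0,"rx":0,"ry":-6,"rz":0,"jaw":4},{"dx":0,"dy":-1,"dz":0,"rx":0,"ry":0,"rz":0,"jaw":4},{"dx":-2,"dy":-2,"dz":0,"rx":0,"ry":0,"rz":0,"jaw":4}]}}

```text
clock: 29.6
tool_pos: [0.5725, -0.0427, 0.2835]
eef_rot: [[0.02, 1.0, 0.001], [1.0, -0.02, 0.002], [0.002, 0.001, -1.0]]
contact_force: [-0.0, -0.4, -0.5]
width: 0.04
```

Request:
{"fn": "apply_moves", "kwargs": {"motion": [{"dx":-2.6,"dy":-2.6,"dz":0,"rx":0,"ry":0,"rz":0,"jaw":4},{"dx":-2.6,"dy":-2.8,"dz":0,"rx":0,"ry":0,"rz":0,"jaw":4},{"dx":-2.6,"dy":-2.8,"dz":0,"rx":0,"ry":0,"rz":0,"jaw":4},{"dx":-2.6,"dy":-2.8,"dz":0,"rx":0,"ry":0,"rz":0,"jaw":4},{"dx":-2.6,"dy":-2.8,"dz":0,"rx":0,"ry":0,"rz":0,"jaw":4},{"dx":-2.6,"dy":-2.8,"dz":0,"rx":0,"ry":0,"rz":0,"jaw":4},{"dx":-2.4,"dy":-2.6,"dz":0,"rx":0,"ry":0,"rz":0,"jaw":4},{"dx":0,"dy":0,"dz":0,"rx":0,"ry":0,"rz":0,"jaw":4}]}}

```text
clock: 30.4
tool_pos: [0.3709, -0.224, 0.2842]
eef_rot: [[0.034, 0.999, 0.002], [0.999, -0.034, 0.002], [0.002, 0.002, -1.0]]
contact_force: [0.2, -0.3, 0.2]
width: 0.0401
```

Request:
{"fn": "apply_moves", "kwargs": {"motion": [{"dx":0,"dy":0.3,"dz":2,"rx":0,"ry":0,"rz":0,"jaw":4},{"dx":0,"dy":0,"dz":3.5,"rx":0,"ry":0,"rz":0,"jaw":4},{"dx":0,"dy":0,"dz":3.5,"rx":0,"ry":0,"rz":0,"jaw":4},{"dx":0,"dy":0,"dz":3.5,"rx":0,"ry":0,"rz":0,"jaw":4},{"dx":0,"dy":0,"dz":3.5,"rx":0,"ry":0,"rz":0,"jaw":4},{"dx":0,"dy":0,"dz":3,"rx":0,"ry":0,"rz":0,"jaw":4},{"dx":0,"dy":0,"dz":2.3,"rx":0,"ry":0,"rz":0,"jaw":4},{"dx":0,"dy":0,"dz":1.5,"rx":0,"ry":0,"rz":0,"jaw":4}]}}

```text
clock: 31.2
tool_pos: [0.3777, -0.2216, 0.0544]
eef_rot: [[0.028, 1.0, -0.0], [1.0, -0.028, 0.001], [0.001, -0.0, -1.0]]
contact_force: [0.2, 0.5, -0.8]
width: 0.0402
```

Request:
{"fn": "apply_moves", "kwargs": {"motion": [{"dx":0,"dy":0,"dz":0,"rx":0,"ry":0,"rz":0,"jaw":4},{"dx":0,"dy":0,"dz":0,"rx":0,"ry":0,"rz":0,"jaw":0},{"dx":0,"dy":0,"dz":0,"rx":0,"ry":0,"rz":0,"jaw":0},{"dx":0,"dy":0,"dz":0,"rx":0,"ry":0,"rz":0,"jaw":0},{"dx":0,"dy":0,"dz":0,"rx":0,"ry":0,"rz":0,"jaw":0},{"dx":0,"dy":0,"dz":0,"rx":0,"ry":0,"rz":0,"jaw":0},{"dx":0,"dy":0,"dz":0,"rx":0,"ry":0,"rz":0,"jaw":0},{"dx":0,"dy":0,"dz":0,"rx":0,"ry":0,"rz":0,"jaw":0}], "squeeze": 15}}

```text
clock: 32.0
tool_pos: [0.3777, -0.222, 0.0563]
eef_rot: [[0.028, 1.0, 0.0], [1.0, -0.028, -0.0], [0.0, 0.0, -1.0]]
contact_force: [-1.6, -0.0, 9.7]
width: 0.012
```

Request:
{"fn": "apply_moves", "kwargs": {"motion": [{"dx":0,"dy":0.2,"dz":0,"rx":0,"ry":0,"rz":0,"jaw":0},{"dx":0,"dy":0.4,"dz":0,"rx":0,"ry":0,"rz":0,"jaw":0},{"dx":0,"dy":0.6,"dz":0,"rx":0,"ry":0,"rz":0,"jaw":0},{"dx":0,"dy":0.7,"dz":0,"rx":0,"ry":0,"rz":0,"jaw":0},{"dx":0,"dy":0.7,"dz":0,"rx":0,"ry":0,"rz":0,"jaw":0},{"dx":0,"dy":0.7,"dz":0,"rx":0,"ry":0,"rz":0,"jaw":0},{"dx":0,"dy":0.7,"dz":0,"rx":0,"ry":0,"rz":0,"jaw":0},{"dx":0,"dy":0.7,"dz":0,"rx":0,"ry":0,"rz":0,"jaw":0}]}}

```text
clock: 32.8
tool_pos: [0.4248, -0.2234, 0.0563]
eef_rot: [[0.029, 1.0, 0.0], [1.0, -0.029, -0.0], [-0.0, 0.0, -1.0]]
contact_force: [-3.8, -0.9, 7.1]
width: 0.0116
```

Request:
{"fn": "apply_moves", "kwargs": {"motion": [{"dx":0,"dy":0.7,"dz":0,"rx":0,"ry":0,"rz":0,"jaw":0},{"dx":0,"dy":0.7,"dz":0,"rx":0,"ry":0,"rz":0,"jaw":0},{"dx":0,"dy":0.7,"dz":0,"rx":0,"ry":0,"rz":0,"jaw":0},{"dx":0,"dy":0.7,"dz":0,"rx":0,"ry":0,"rz":0,"jaw":0},{"dx":0,"dy":0.6,"dz":0,"rx":0,"ry":0,"rz":0,"jaw":0},{"dx":0,"dy":0.5,"dz":0,"rx":0,"ry":0,"rz":0,"jaw":0},{"dx":0,"dy":0.4,"dz":0,"rx":0,"ry":0,"rz":0,"jaw":0},{"dx":0,"dy":0.2,"dz":0,"rx":0,"ry":0,"rz":0,"jaw":0}]}}

```text
clock: 33.6
tool_pos: [0.47, -0.2248, 0.0563]
eef_rot: [[0.028, 1.0, 0.001], [1.0, -0.028, -0.0], [-0.0, 0.001, -1.0]]
contact_force: [-3.3, -0.5, 7.5]
width: 0.0119
```

Request:
{"fn": "apply_moves", "kwargs": {"motion": [{"dx":0,"dy":0,"dz":0,"rx":0,"ry":0,"rz":0,"jaw":2.4},{"dx":0,"dy":0,"dz":0,"rx":0,"ry":0,"rz":0,"jaw":2.4},{"dx":0,"dy":0,"dz":0,"rx":0,"ry":0,"rz":0,"jaw":2.4},{"dx":0,"dy":0,"dz":-1,"rx":0,"ry":0,"rz":0,"jaw":2.4},{"dx":0,"dy":0,"dz":-2,"rx":0,"ry":0,"rz":0,"jaw":2.4},{"dx":0,"dy":0,"dz":-2,"rx":0,"ry":0,"rz":0,"jaw":2.4},{"dx":0,"dy":-1,"dz":-1,"rx":0,"ry":0,"rz":0,"jaw":0},{"dx":0,"dy":-1,"dz":0,"rx":0,"ry":0,"rz":0,"jaw":0}]}}

```text
clock: 34.4
tool_pos: [0.4496, -0.2241, 0.1168]
eef_rot: [[0.028, 1.0, 0.002], [1.0, -0.028, -0.001], [-0.001, 0.002, -1.0]]
contact_force: [-0.2, 0.0, 0.6]
width: 0.0122
```

Request:
{"fn": "apply_moves", "kwargs": {"motion": [{"dx":2,"dy":-0.8,"dz":0,"rx":0,"ry":0,"rz":0,"jaw":0},{"dx":3,"dy":-0.8,"dz":0,"rx":0,"ry":0,"rz":0,"jaw":0},{"dx":3.3,"dy":-0.6,"dz":0,"rx":0,"ry":0,"rz":0,"jaw":0},{"dx":0,"dy":0,"dz":1.2,"rx":0,"ry":0,"rz":0,"jaw":0},{"dx":0,"dy":0,"dz":2,"rx":0,"ry":0,"rz":0,"jaw":0},{"dx":0,"dy":0,"dz":2,"rx":0,"ry":0,"rz":0,"jaw":0},{"dx":0,"dy":0,"dz":1,"rx":0,"ry":0,"rz":0,"jaw":0},{"dx":0,"dy":0,"dz":0,"rx":0,"ry":0,"rz":0,"jaw":0}]}}

```text
clock: 35.2
tool_pos: [0.4283, -0.1406, 0.0523]
eef_rot: [[0.029, 1.0, -0.003], [1.0, -0.029, 0.001], [0.001, -0.003, -1.0]]
contact_force: [0.1, -0.5, 0.2]
width: 0.0004
```

Request:
{"fn": "apply_moves", "kwargs": {"motion": [{"dx":0,"dy":0.5,"dz":0,"rx":0,"ry":0,"rz":0,"jaw":0},{"dx":0,"dy":0.5,"dz":0,"rx":0,"ry":0,"rz":0,"jaw":0},{"dx":0,"dy":0.5,"dz":0,"rx":0,"ry":0,"rz":0,"jaw":0},{"dx":0,"dy":0.5,"dz":0,"rx":0,"ry":0,"rz":0,"jaw":0},{"dx":0,"dy":0.5,"dz":0,"rx":0,"ry":0,"rz":0,"jaw":0},{"dx":0,"dy":0.5,"dz":0,"rx":0,"ry":0,"rz":0,"jaw":0},{"dx":0,"dy":0.4,"dz":0,"rx":0,"ry":0,"rz":0,"jaw":0},{"dx":0,"dy":0.3,"dz":0,"rx":0,"ry":0,"rz":0,"jaw":0}]}}

```text
clock: 36.0
tool_pos: [0.4674, -0.1414, 0.0536]
eef_rot: [[0.028, 1.0, -0.0], [1.0, -0.028, 0.0], [0.0, -0.0, -1.0]]
contact_force: [-3.7, -0.8, 2.4]
width: 0.0005
```

Request:
{"fn": "apply_moves", "kwargs": {"motion": [{"dx":0,"dy":0.3,"dz":0,"rx":0,"ry":0,"rz":0,"jaw":0},{"dx":0,"dy":0.3,"dz":0,"rx":0,"ry":0,"rz":0,"jaw":0},{"dx":0,"dy":0.2,"dz":0,"rx":0,"ry":0,"rz":0,"jaw":0},{"dx":0,"dy":0.2,"dz":0,"rx":0,"ry":0,"rz":0,"jaw":0},{"dx":0,"dy":0.2,"dz":0,"rx":0,"ry":0,"rz":0,"jaw":0},{"dx":0,"dy":0.1,"dz":0,"rx":0,"ry":0,"rz":0,"jaw":0},{"dx":0,"dy":0,"dz":0,"rx":0,"ry":0,"rz":0,"jaw":0},{"dx":0,"dy":0,"dz":0,"rx":0,"ry":0,"rz":0,"jaw":0}]}}

```text
clock: 36.8
tool_pos: [0.4805, -0.1419, 0.0536]
eef_rot: [[0.028, 1.0, 0.0], [1.0, -0.028, -0.0], [-0.0, 0.0, -1.0]]
contact_force: [-1.8, 0.5, 0.7]
width: 0.0002
```

Request:
{"fn": "apply_moves", "kwargs": {"motion": [{"dx":0,"dy":0.15,"dz":0,"rx":0,"ry":0,"rz":0,"jaw":0},{"dx":0,"dy":0.15,"dz":0,"rx":0,"ry":0,"rz":0,"jaw":0},{"dx":0,"dy":0.15,"dz":0,"rx":0,"ry":0,"rz":0,"jaw":0},{"dx":0,"dy":0.1,"dz":0,"rx":0,"ry":0,"rz":0,"jaw":0},{"dx":0,"dy":0,"dz":0,"rx":0,"ry":0,"rz":0,"jaw":0},{"dx":0,"dy":0,"dz":0,"rx":0,"ry":0,"rz":0,"jaw":0},{"dx":0,"dy":0,"dz":0,"rx":0,"ry":0,"rz":0,"jaw":0},{"dx":0,"dy":0,"dz":0,"rx":0,"ry":0,"rz":0,"jaw":0}]}}

```text
clock: 37.6
tool_pos: [0.4822, -0.1419, 0.0536]
eef_rot: [[0.029, 1.0, -0.005], [1.0, -0.029, 0.002], [0.002, -0.005, -1.0]]
contact_force: [-13.2, 1.1, 9.5]
width: 0.0004
```

Request:
{"fn": "apply_moves", "kwargs": {"motion": [{"dx":0,"dy":0.1,"dz":0,"rx":0,"ry":0,"rz":0,"jaw":0},{"dx":0,"dy":0,"dz":0,"rx":0,"ry":0,"rz":0,"jaw":0},{"dx":0,"dy":-0.5,"dz":0,"rx":0,"ry":0,"rz":0,"jaw":0},{"dx":0,"dy":-1.5,"dz":0,"rx":0,"ry":0,"rz":0,"jaw":0},{"dx":0,"dy":-1.5,"dz":0,"rx":0,"ry":0,"rz":0,"jaw":0},{"dx":0,"dy":0,"dz":-3,"rx":0,"ry":0,"rz":0,"jaw":0},{"dx":0,"dy":0,"dz":-4,"rx":0,"ry":0,"rz":0,"jaw":0},{"dx":0,"dy":0,"dz":-4,"rx":0,"ry":0,"rz":0,"jaw":0}]}}

```text
clock: 38.4
tool_pos: [0.4521, -0.1417, 0.1649]
eef_rot: [[0.029, 1.0, 0.0], [1.0, -0.029, -0.001], [-0.001, 0.0, -1.0]]
contact_force: [0.3, 0.2, 0.1]
width: 0.0003
```

Request:
{"fn": "apply_moves", "kwargs": {"motion": [{"dx":0,"dy":0,"dz":-4,"rx":0,"ry":0,"rz":0,"jaw":0},{"dx":0,"dy":0,"dz":-4,"rx":0,"ry":0,"rz":0,"jaw":0},{"dx":0,"dy":0,"dz":-4,"rx":0,"ry":0,"rz":0,"jaw":0},{"dx":-2,"dy":0,"dz":-4,"rx":0,"ry":0,"rz":0,"jaw":0},{"dx":-2,"dy":0,"dz":-2,"rx":0,"ry":0,"rz":0,"jaw":0},{"dx":0,"dy":0,"dz":0,"rx":0,"ry":0,"rz":0,"jaw":0},{"dx":0,"dy":0,"dz":0,"rx":0,"ry":0,"rz":0,"jaw":0},{"dx":0,"dy":0,"dz":0,"rx":0,"ry":0,"rz":0,"jaw":0}]}}

```text
clock: 39.2
tool_pos: [0.4504, -0.1801, 0.3425]
eef_rot: [[0.027, 1.0, -0.001], [1.0, -0.027, 0.0], [0.0, -0.001, -1.0]]
contact_force: [-0.3, 0.6, -0.0]
width: 0.0007
```

```bash
python3 - <<'E'
from look import *
c=look("w8",["tray_front","gate_grip"])
E
```

```text
39.2 [ 0.4504 -0.1801  0.3425] [-0.2681  0.6389 -0.0146] 0.0007166994149046685
```

View pics/w8.png

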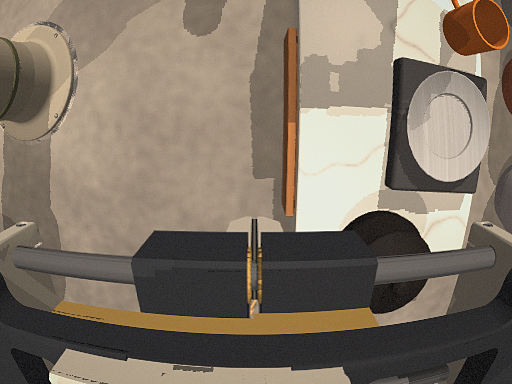

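The tray board (col 292, rows 28–215) now sits flush against the platform edge at col 299. The plate, mug and pot are where they were, and the gripper is clear of everything.

```bash
python3 - <<'E'
from look import *
c=cam("wrist")
print(atz("wrist",(291.5,120),.07,c),atz("wrist",(299,120),.085,c),get_obs()["contact_force"])
grab_frame("top");print([(q["xy"],q["score"]) for q in spot_point("top","gate_grip")][:1], proj("top",[.605,.097,.165]))
print(sign_off())
E
```

```text
[ 0.5044 -0.1186  0.07  ] [ 0.5129 -0.1184  0.085 ] [-0.951   0.9449 -0.2645]
[([232.6, 184.6], 0.53)] [229.927  182.4844]
the job is handed in; nothing more can be done
None
```

The job is done in the order asked and was handed in at about 39 s of the 72 s allowed.

- **Tray out:** I pinched the front board and drew the tray to about 0.13 m, effectively fully out.
- **Scoop:** I gripped it by the handle, drew it straight out of the outlet and lowered it into the tray. I let go only once the wrist felt it touch down. The picture then showed it lying flat, clear of the tray walls.
- **Gate:** I pushed the post about 70 mm until it stopped hard at 19 N. A tilted wrist view showed the brass pawl down behind the gate's edge.
- **Tray home:** The board could not be reached from the front at full draw, so I pushed it most of the way while pinched. I then finished from the front until it stopped at 13 N. The last picture puts the board's centre 8.5 mm before the platform edge, against the nominal 8 mm.

**Checks that failed or disagreed:**
- The networks found neither the tray front nor the gate post in the last wrist picture, so I measured the board by hand there.
- They also gave no catch tip in the scene picture; the tilted wrist view settled it.
- The last top-view estimate of the post was 2–3 pixels off (about 1 cm). The wrist measurement agreed with the stop position.
- I could not see the scoop once it was under the platform. It was last seen flat in the tray before the slow push.

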